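# Set the wash timer dial to the red line

## Robot

A 6-joint arm with a two-finger parallel gripper is mounted at the origin on the work surface. World frame = base frame: x ahead of the robot, y to its left, z up, the work surface at z = 0. Lengths are in m, angles in rad, forces in N, time in s.
With the tool pointing down it reaches from about 0.35 to 0.975 m from the base axis. Payload 4.9 kg.
Tool frame: the origin (TCP) lies midway between the tips of the shut fingers; the grasp point (between the pads) lies 19 mm behind it; z points along the fingers, y is the direction in which the jaws open and shut (so a half turn about z gives the same grasp; the last joint's range is limited). The gripper opens to 85 mm and grips with 20 to 120 N. Pads are 22 mm wide; open, the fingers measure 114 mm over their backs; the gripper's body (76 mm by 85 mm) begins 54 mm behind the grasp point. The pads swing forward as they close: fully open they stand 13 mm farther back than shut.
Start: joints at [1.213, 0.053, 1.613, -0, 1.476, -0.119], TCP at [0.148, 0.607, 0.231] pointing down, gripper open.
Joint ranges: [-3.01, 3.01], [-1.01, 2.22], [0.06, 2.58], [-1.02, 4.17], [0.09, 2.62], [-3.14, 3.14]. Speed limits (rad/s): [2.57, 2.57, 3.14, 3.14, 3.14, 3.14].

## Interface

Orientations are given as a rotation vector (axis times angle).
In Python, from station import ctrl gives the robot as it stands.
- The arm moves only by the shell command python3 -m jog 'ROWS' [FORCE]. ROWS is JSON, one flat list of numbers, 7 for each row, row after row: the opening, from 0 (shut) to 1 (fully open), then the shift along the tool's x, y, z in m, then the turn, a rotation vector about the tool's x, y, z in degrees. A call has 1 to 10 rows; each row shifts and turns the commanded pose from where the row before left it, along the tool's axes as they then stand; what a row does not reach is not made up. A row lasts 1/8 s, in which the tool goes at most 62.5 mm and 10.7 degrees, less where a joint would pass 70% of its speed; a pose out of reach is approached as far as the arm can. A call with a gripper value outside its range is refused whole. The fingers move at their own pace and stop on an object; FORCE is the grip in N (left out, the last holds). Time passes only in rows, so rows that do not move let the fingers close. It gives the time, the measured TCP pose, the force and the opening at its end, in the units of the state.
- ctrl.get_obs(): the state, without advancing time (a new reading comes with each control period).
- ctrl.get_image(name): name is "scene" or "top"; returns a dict with "image" (400x640x3 uint8, blue, green, red), "camera_matrix" (3x3 intrinsics, pixels), "rvec" (rotation vector, rad) and "tvec" (3), from world to camera coordinates, as OpenCV has them. Camera axes: x right, y down, z forward; pixel columns grow to the right and rows downward; lengths in m; the calibration is good to about 2 mm. A picture is of the moment at which its call begins. There is no depth.
- ctrl.finish_job(): hands the job in, once; it reports no verdict.
Trained networks look in a picture, given as the dict that the camera call returned (one of the last four; its "shot" number tells which), for a name from the list of things; names that differ only in an ending like _2 or _b are one class to them, and where a whole thing is asked for, a point or a joint stands for the part that bears it (a point fixed in the world has none). Each returns a list of dicts, best first, with "p" (0 to 1); they miss things now and then, are a little off and sometimes report something else, mostly with a low value. They report only what shows in the picture. A call takes as long as a camera call.
- ctrl.boxes_of(target, picture): "box" ([centre column, centre row, width, height] in pixels, round what is visible of it).
The state is a dict: "t": time; "q": joint angles; "dq": joint speeds; "effort": joint torques, N m; "tool_pos": TCP position; "tool_rot": TCP orientation; "contact_force": force on the tool from outside, world axes, zero at the start; "wrist_torque": the same for the moment, N m; "opening": finger opening in m.
Only numpy, scipy, OpenCV 4.12 (cv2) and the standard library are available. Lean on these libraries where they do the work, as an engineer would, in place of code of your own. Each camera call takes 0.05 s, during which the arm holds its last target. There are 200 camera calls.

## Task

Set the wash station's timer: with a fingertip, gently push the black dial round by its orange peg until the white index line on the dial lines up with the red line on the white scale ring. Only turn the dial, do not squeeze its peg or pull it up, and leave the funnel, the two bottles and the printed rook where they stand. Finish with the hand clear of everything.

Things in the scene. Friction and masses are not known exactly. Their poses are not given: they have to be found in the camera images.
- station: Black wash station fixed to the table, a box 170 (its x) by 380 (its y) mm with its flat deck 55 mm above the table. Origin at table height on the dial's axis; the box runs from y = -290 to +90 mm and x = -85 to +85 mm in its frame, z up. A clear container, 108 mm square with a blue lid whose top is 164 mm above the table, is fixed on the deck with its centre at y = -205 mm. Its place and yaw vary.
- dial_centre (a point): Centre of the dial's top face, on its upright axis, 67 mm above the table. The dial is a black disc of radius 55 mm that turns about the vertical. It has no end stops and may be turned either way. Friction (about 0.06 N m, so about 2 N at the peg) keeps it where it is left.
- peg (a point): Centre of the top of the orange finger peg: an upright round post, 12 mm in diameter, standing 25 mm up from the dial's top face, 36 mm from the dial's axis, on the same radius as the white index line. Push it sideways with a fingertip to turn the dial. The rest of the dial's top is flat and clear.
- index (a point): Outer end of the white index line (4 mm wide), at the rim of the dial's top face, 55 mm from the axis.
- red_line (a point): Inner end of the red line (4 mm wide, the only red one) of the scale ring, at the same 55 mm from the axis as the index. The white ring is fixed, reaches out to 77 mm from the axis, and its top is 2 mm lower than the dial's; its 23 other lines are thin and black, 15 degrees apart. The red line's direction varies.
- dial (a joint): Angle of the dial in rad, counterclockwise seen from above; at 0 the index points along the station's -x. Not limited.
- dial_lift (a joint): How far the dial has been pulled up off its seat, in m: 0 is seated, 0.010 is the limit. A spring holds it down with about 5 N; it should stay seated.
- funnel: Bystander: red funnel standing mouth down, 84 mm in diameter, 95 mm high; loose; origin at the centre of its underside.
- resin: Bystander: black bottle, 68 mm in diameter, 160 mm high; loose; origin at the centre of its underside.
- rinse: Bystander: white bottle, 56 mm in diameter, 120 mm high; loose; origin at the centre of its underside.
- rook: Bystander: small grey printed chess rook, 36 mm in diameter, 44 mm high; loose; origin at the centre of its underside.

How it is judged:
On the way:
1. the fingers push the dial (contact force between the fingers and dial above 0.3 N), for 0.05 s.
At the end, for the whole second after the job is handed in: The end of the white index line is within 4.5 mm (just under 5 degrees) of the end of the red line, the dial is at rest and down on its seat (within 3 mm), and each bystander is within 20 mm of where it stood (horizontal distance between index and red_line below 0.0045 m and velocity of joint dial between -0.05 and 0.05 rad/s and value of joint dial_lift below 0.003 m and distance of each of funnel, resin, rinse, rook from where it was at the start of the episode below 0.02 m); the robot touches nothing.
It fails at once if the dial is pulled up more than 4 mm (value of joint dial_lift above 0.004 m).
It fails at once if the dial or its peg is squeezed or forced (over 30 N) (contact force between the fingers and dial above 30 N).
It fails at once if a bystander is lifted, tipped or pushed away (distance of any of funnel, resin, rinse, rook from where it was at the start of the episode above 0.02 m or angle between any of funnel, resin, rinse, rook's own z axis and vertical above 0.3 rad).
It also fails if it takes over 48 s, if anything falls off the work surface, if the arm or the gripper's body presses on something with over 40 N, if the wrist force passes 120 N, or if a joint passes its speed limit or range.

## Working session

There is one attempt and no reset: what is moved stays moved. The work goes in short steps, Python scripts to look and compute and a shell command to move; the robot and the scene stay as the last step left them, time stands still between calls to the robot, and variables do not carry over. Pictures are saved under pics/ and viewed, about 8 in all and at most 12, crops included, and the job is handed in when it is done.

```bash
mkdir -p pics; cat > h.py <<'E'
import numpy as np, cv2
from station import ctrl
def ray(im,u,v,z):
    K=np.array(im["camera_matrix"]);R=cv2.Rodrigues(np.array(im["rvec"],float))[0];t=np.array(im["tvec"],float).ravel()
    d=R.T@np.linalg.inv(K)@np.array([u,v,1.]);c=-R.T@t
    return c+d*(z-c[2])/d[2]
def proj(im,p):
    return cv2.projectPoints(np.array(p,float).reshape(-1,3),np.array(im["rvec"],float),np.array(im["tvec"],float),np.array(im["camera_matrix"]),None)[0].reshape(-1,2)
E
python3 - <<'E'
from h import *
Z=dict(dial_centre=.067,peg=.092,index=.067,red_line=.065,funnel=.05,resin=.08,rinse=.06,rook=.022)
for n in ("top","scene"):
    im=ctrl.get_image(n);cv2.imwrite(f"pics/{n}0.png",im["image"])
    for k,z in Z.items():
        for b in ctrl.boxes_of(k,im)[:2]:
            print(n,k,round(b["p"],2),np.round(b["box"],1),np.round(ray(im,*b["box"][:2],z),3))
o=ctrl.get_obs();print(o)
E
```

```text
top dial_centre 0.6 [408.1 245.7  62.3  62.6] [ 0.518 -0.092  0.067]
top dial_centre 0.5 [406.8 244.4  88.   83.4] [ 0.521 -0.09   0.067]
top peg 0.8 [409.  244.9  60.7  61.6] [ 0.517 -0.09   0.092]
top index 0.69 [408.4 244.9  58.9  64.4] [ 0.52  -0.093  0.067]
top red_line 0.65 [407.1 243.7  86.6  84.4] [ 0.522 -0.091  0.065]
top red_line 0.33 [408.8 245.8  61.9  59.7] [ 0.518 -0.094  0.065]
top funnel 0.84 [301.8 252.7  40.4  47.3] [0.506 0.096 0.05 ]
top funnel 0.23 [408.  244.3  61.4  61.3] [ 0.523 -0.095  0.05 ]
top resin 0.97 [450.1 160.4  47.9  51.1] [ 0.671 -0.169  0.08 ]
top rinse 0.57 [319.6 189.4  28.5  33.1] [0.621 0.065 0.06 ]
top rook 0.82 [414.9 318.2  23.6  20.1] [ 0.391 -0.109  0.022]
scene dial_centre 0.97 [307.6 153.1  55.9  37.9] [ 0.524 -0.095  0.067]
scene peg 0.72 [312.1 155.   54.9  32.2] [ 0.535 -0.059  0.092]
scene index 0.72 [310.4 156.5  49.5  36.8] [ 0.525 -0.083  0.067]
scene red_line 0.83 [309.  158.4  74.7  53.1] [ 0.529 -0.081  0.065]
scene red_line 0.55 [370.2 219.1  43.7  54.7] [0.53  0.126 0.065]
scene funnel 0.91 [369.4 218.7  44.8  50.3] [0.521 
[... 246 characters left out ...]
0.3] [ 0.385 -0.112  0.022]
{'t': 0.9, 'q': array([ 1.21303952e+00,  5.26467504e-02,  1.61289040e+00, -1.96512909e-05,
        1.47597728e+00, -1.19010491e-01]), 'dq': array([ 2.00226389e-04,  3.12948807e-04,  8.46637099e-05, -2.35600432e-04,
       -1.11811853e-04,  8.50155440e-04]), 'effort': array([ 5.12995503e-04, -3.93707657e+01, -3.70455515e+01, -1.60026984e-04,
        6.13973152e-04, -5.70643735e-06]), 'tool_pos': array([0.1478112 , 0.60726109, 0.23134236]), 'tool_rot': array([3.74124430e-01, 3.11919858e+00, 1.12132584e-04]), 'contact_force': array([-0.03787321, -0.40109848,  0.04659229]), 'wrist_torque': array([ 0.01247936,  0.00692205, -0.01948097]), 'opening': 0.08568043809347951}
```

View pics/top0.png

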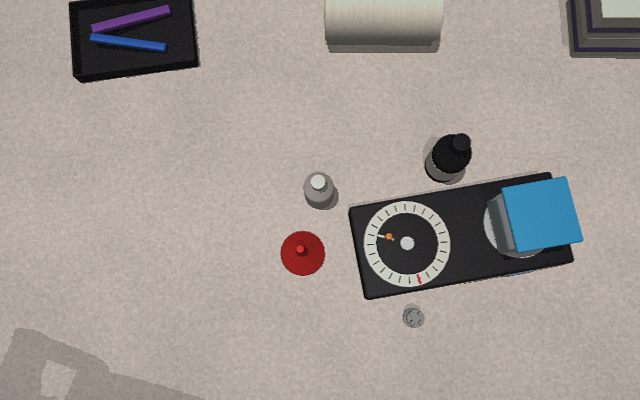

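View pics/scene0.png

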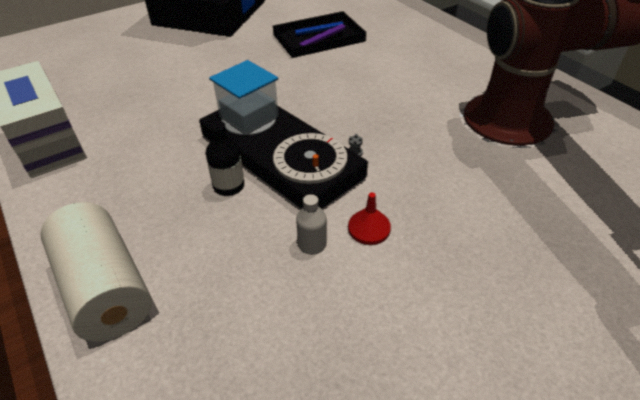

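The top view shows the dial at (407,243), the orange peg at (389,237) with the index just left of it, and the red line at (419,279). The funnel, bottles and rook stand around the station. Next I'll rectify the dial plane and measure the angles.

```bash
cat >> h.py <<'E'
def meas(im,verbose=True):
    I=im["image"];hsv=cv2.cvtColor(I,cv2.COLOR_BGR2HSV)
    m=np.zeros(I.shape[:2],np.uint8);cv2.circle(m,(407,243),46,255,-1)
    white=((hsv[...,2]>120)&(hsv[...,1]<70)&(m>0)).astype(np.uint8)
    n,l,s,c=cv2.connectedComponentsWithStats(white)
    k=1+np.argmax(s[1:,4]);w=(l==k).astype(np.uint8)
    cn=max(cv2.findContours(w,cv2.RETR_EXTERNAL,cv2.CHAIN_APPROX_NONE)[0],key=len)[:,0].astype(float)
    P=np.array([ray(im,u,v,.065)[:2] for u,v in cn])
    A=np.c_[2*P,np.ones(len(P))];x=np.linalg.lstsq(A,(P**2).sum(1),rcond=None)[0]
    C=x[:2];r=np.sqrt(x[2]+C@C)
    H=hsv[...,0].astype(int);S=hsv[...,1]
    red=(m>0)&((H>172)|(H<5))&(S>110); org=(m>0)&(H>=6)&(H<22)&(S>120)
    out=dict(C=C,r=r)
    for nm,q,z in(("red",red,.065),("peg",org,.088)):
        v,u=np.nonzero(q)
        if len(u): 
            p=ray(im,u.mean(),v.mean(),z)[:2];d=p-C
            out[nm]=(len(u),p.round(4),np.hypot(*d).round(4),np.degrees(np.arctan2(d[1],d[0])).round(1))
    return out
def rect(im,C,z=.067,half=.09,n=600):
    # rectified view: up=+x, left=+y
    g=np.array([[C[0]+half,C[1]+half,z],[C[0]+half,C[1]-half,z],[C[0]-half,C[1]-half,z],[C[0]-half,C[1]+half,z]])
    M=cv2.getPerspectiveTransform(np.float32(proj(im,g)),np.float32([[0,0],[n,0],[n,n],[0,n]]))
    return cv2.warpPerspective(im["image"],M,(n,n),flags=cv2.INTER_CUBIC)
E
python3 - <<'E'
from h import *
im=ctrl.get_image("top");o=meas(im);print(o);cv2.imwrite("pics/r0.png",rect(im,o["C"]))
K=im["camera_matrix"];R=cv2.Rodrigues(np.array(im["rvec"]))[0];print(-R.T@np.array(im["tvec"]).ravel())
E
```

```text
{'C': array([ 0.52457553, -0.0895694 ]), 'r': np.float64(0.07491692466035191), 'red': (20, array([ 0.4607, -0.1096]), np.float64(0.0669), np.float64(-162.6)), 'peg': (52, array([ 0.5317, -0.055 ]), np.float64(0.0353), np.float64(78.3))}
[0.42368106 0.04857488 0.98175763]
```

View pics/r0.png

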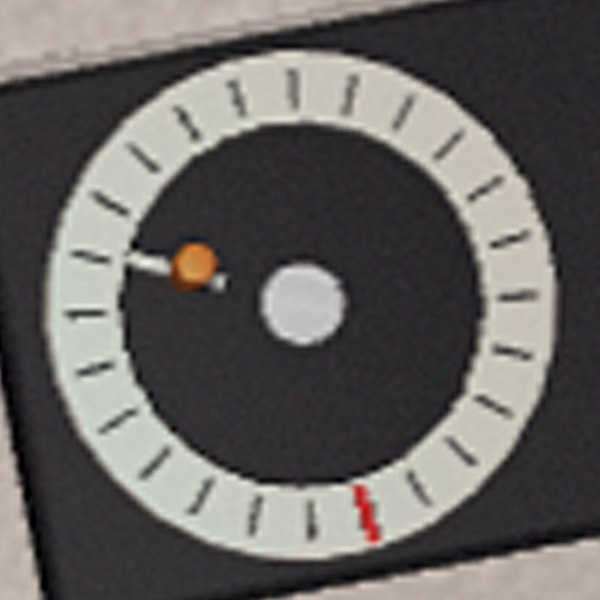

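Dial centre is about (0.525,-0.090), the index direction about 75° and the red line about 197.5°, so the dial must turn about +122° (CCW). I'll go over with the fingers shut.

```bash
python3 -m jog '[0,-0.0313,-0.0307,0,0,0,0, 0,-0.0313,-0.0307,0,0,0,0, 0,-0.0313,-0.0307,0,0,0,0, 0,-0.0313,-0.0307,0,0,0,0, 0,-0.0313,-0.0307,0,0,0,0, 0,-0.0313,-0.0307,0,0,0,0, 0,-0.0313,-0.0307,0,0,0,0, 0,-0.0313,-0.0307,0,0,0,0, 0,-0.0313,-0.0307,0,0,0,0]' 30
python3 -m jog '[0,-0.0313,-0.0307,0,0,0,0, 0,-0.0313,-0.0307,0,0,0,0, 0,-0.0313,-0.0307,0,0,0,0, 0,-0.0313,-0.0307,0,0,0,0, 0,-0.0313,-0.0307,0,0,0,0, 0,-0.0313,-0.0307,0,0,0,0, 0,-0.0313,-0.0307,0,0,0,0, 0,-0.0313,-0.0307,0,0,0,0, 0,-0.0313,-0.0307,0,0,0,0]'
python3 -m jog '[0,0,0,0,0,0,10.1, 0,0,0,0,0,0,10.1, 0,0,0,0,0,0,10.1, 0,0,0,0,0,0,10.1, 0,0,0,0,0,0,10.1, 0,0,0,0,0,0,10.1, 0,0,0,0,0,0,10.1, 0,0,0,0,0,0,10.1, 0,0,0,0,0,0,10.1, 0,0,0,0,0,0,0]'
cat >> h.py <<'E'
def pose(target=None):
    o=ctrl.get_obs();R=cv2.Rodrigues(np.array(o["tool_rot"]))[0]
    print("t",o["t"],"pos",np.round(o["tool_pos"],4),"phi",np.degrees(np.arctan2(R[1,0],R[0,0])).round(1),"Rz",R[:,2].round(3),"F",np.round(o["contact_force"],1),"open",round(o["opening"],4))
    if target is not None: print("tool delta",np.round(R.T@(np.array(target)-o["tool_pos"]),4))
E
python3 -c "
from h import *
pose((.5638,-.0628,.075))"
```

```text
t: 2.08
tool_pos: [0.3568, 0.2709, 0.2316]
tool_rot: [0.374, 3.119, 0.001]
contact_force: [1.1, 0.0, 0.6]
opening: 0.0003
t: 3.2
tool_pos: [0.5652, -0.0643, 0.2314]
tool_rot: [0.375, 3.119, 0.0]
contact_force: [0.9, 0.3, 0.1]
opening: 0.0002
t: 4.45
tool_pos: [0.5645, -0.0629, 0.2314]
tool_rot: [2.483, 1.924, 0.0]
contact_force: [-0.8, -0.7, 0.3]
opening: 0.0003
t 4.45 pos [ 0.5645 -0.0629  0.2314] phi 75.5 Rz [ 0. -0. -1.] F [-0.8 -0.7  0.3] open 0.0003
tool delta [-1.000e-04 -8.000e-04  1.564e-01]
```

```bash
python3 -m jog '[0,0,0,0.03,0,0,0, 0,0,0,0.03,0,0,0, 0,0,0,0.03,0,0,0, 0,0,0,0.03,0,0,0, 0,0,0,0.01,0,0,0, 0,0,0,0,0,0,0]'
python3 - <<'E'
from h import *
im=ctrl.get_image("scene");t=ctrl.get_image("top");pose()
a=cv2.resize(im["image"][90:240,210:430],(660,450),interpolation=cv2.INTER_CUBIC)
cv2.imwrite("pics/s1.png",a);print(proj(im,[[.534,-.0548,.092]]),(proj(im,[[.5645,-.0629,.1014],[.534,-.0548,.092]])-[210,90])*3)
E
```

```text
t: 5.2
tool_pos: [0.5643, -0.0629, 0.1011]
tool_rot: [-2.484, -1.923, 0.001]
contact_force: [0.4, 0.9, 0.3]
opening: -0.0003
t 5.3 pos [ 0.5655 -0.0632  0.1029] phi 75.5 Rz [ 0.002 -0.001 -1.   ] F [0.4 0.3 0.3] open -0.0
[[313.82997768 155.89116577]] [[265.37025204 196.81774535]
 [311.48993303 197.67349731]]
```

View pics/s1.png

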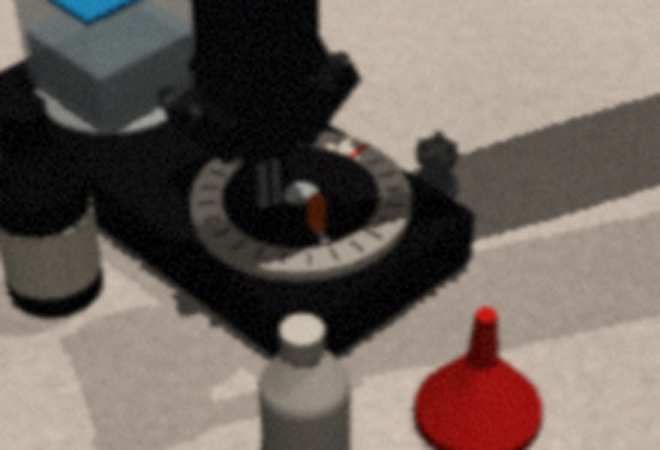

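The fingertip at (268,190) stands clear of the peg at (317,197), on the correct (clockwise) side. I'll descend to about 9 mm above the dial, ease up to the peg, and start the arc.

```bash
python3 -m jog '[0,0,0,0.01,0,0,0, 0,0,0,0.01,0,0,0, 0,0,0,0.005,0,0,0, 0,0,-0.004,0,0,0,0, 0,0,-0.004,0,0,0,0, 0,0,-0.003,0,0,0,0, 0,0,0,0,0,0,0]'
python3 -m jog '[0,0.0012,-0.0026,0,0,0,-4, 0,0.0012,-0.0026,0,0,0,-4, 0,0.0012,-0.0026,0,0,0,-4, 0,0.0012,-0.0026,0,0,0,-4, 0,0.0012,-0.0026,0,0,0,-4, 0,0.0012,-0.0026,0,0,0,-4, 0,0,0,0,0,0,0]'
python3 - <<'E'
from h import *
t=ctrl.get_image("top");pose();o=meas(t);print(o)
R=cv2.Rodrigues(ctrl.get_obs()["tool_rot"])[0]
p=ctrl.get_obs()["tool_pos"]-np.array([.5246,-.0896,0]);print("r in tool",(R.T@p).round(4))
cv2.imwrite("pics/r1.png",rect(t,(.5246,-.0896),n=500))
E
```

```text
t: 6.18
tool_pos: [0.5538, -0.0601, 0.0766]
tool_rot: [2.485, 1.921, 0.001]
contact_force: [-0.3, -0.3, 0.4]
opening: -0.0
t: 7.05
tool_pos: [0.5396, -0.0514, 0.0768]
tool_rot: [2.032, 2.395, 0.002]
contact_force: [0.6, 1.7, 0.4]
opening: 0.0002
t 7.1 pos [ 0.5396 -0.0516  0.0767] phi 99.4 Rz [ 0.001  0.    -1.   ] F [ 2.1  2.  -0.2] open 0.0002
{'C': array([ 0.47702455, -0.11795317]), 'r': np.float64(0.0064167829589212135), 'red': (3090, array([ 0.5293, -0.0926]), np.float64(0.0581), np.float64(25.9)), 'peg': (231, array([ 0.5217, -0.104 ]), np.float64(0.0468), np.float64(17.4))}
r in tool [ 0.0351  0.0211 -0.0767]
```

View pics/r1.png

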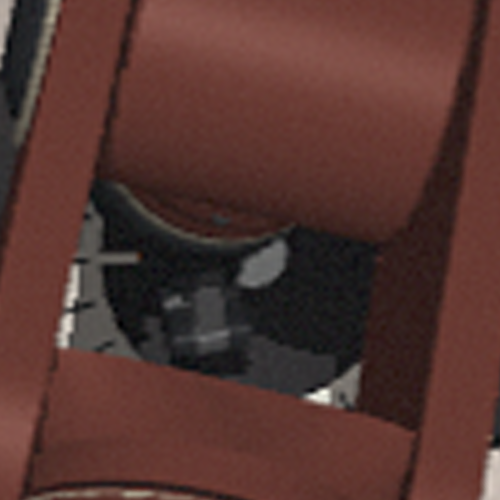

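The arm mostly hides the dial, but the index shows at the left rim, at about 93°. The contact force is about 2–3 N, so the peg is being pushed. I'll continue about 80° along the arc.

```bash
python3 -m jog '[0,0.0014,-0.0025,0,0,0,-4, 0,0.0014,-0.0025,0,0,0,-4, 0,0.0014,-0.0025,0,0,0,-4, 0,0.0014,-0.0025,0,0,0,-4, 0,0.0014,-0.0025,0,0,0,-4, 0,0.0014,-0.0025,0,0,0,-4, 0,0.0014,-0.0025,0,0,0,-4, 0,0.0014,-0.0025,0,0,0,-4, 0,0.0014,-0.0025,0,0,0,-4, 0,0.0014,-0.0025,0,0,0,-4]'
cat >> h.py <<'E'
def rt():
    o=ctrl.get_obs();R=cv2.Rodrigues(o["tool_rot"])[0]
    print("r in tool",(R.T@(o["tool_pos"]-np.array([.5246,-.0896,0]))).round(4));pose()
E
python3 -c "
from h import *
rt()"
```

```text
t: 8.35
tool_pos: [0.5109, -0.0505, 0.0764]
tool_rot: [-1.088, -2.947, -0.001]
contact_force: [0.1, 2.9, 0.2]
opening: -0.0001
r in tool [ 0.0359  0.0208 -0.0764]
t 8.35 pos [ 0.5109 -0.0505  0.0764] phi 139.5 Rz [-0.     0.001 -1.   ] F [0.1 2.9 0.2] open -0.0001
```

```bash
python3 -m jog '[0,0.0014,-0.0025,0,0,0,-4, 0,0.0014,-0.0025,0,0,0,-4, 0,0.0014,-0.0025,0,0,0,-4, 0,0.0014,-0.0025,0,0,0,-4, 0,0.0014,-0.0025,0,0,0,-4, 0,0.0014,-0.0025,0,0,0,-4, 0,0.0014,-0.0025,0,0,0,-4, 0,0.0014,-0.0025,0,0,0,-4, 0,0.0014,-0.0025,0,0,0,-4, 0,0,0,0,0,0,0]'
python3 - <<'E'
from h import *
rt()
s=ctrl.get_image("scene");t=ctrl.get_image("top")
C=(.5246,-.0896)
cv2.imwrite("pics/r2.png",np.hstack([rect(s,C,n=400),rect(t,C,n=400)]))
E
```

```text
t: 9.6
tool_pos: [0.49, -0.0659, 0.0762]
tool_rot: [-0.128, -3.138, -0.0]
contact_force: [-0.5, 1.4, 0.4]
opening: -0.0
r in tool [ 0.0365  0.0208 -0.0761]
t 9.6 pos [ 0.49   -0.0659  0.0762] phi 175.3 Rz [-0.001  0.    -1.   ] F [-0.5  1.4  0.4] open -0.0
```

View pics/r2.png

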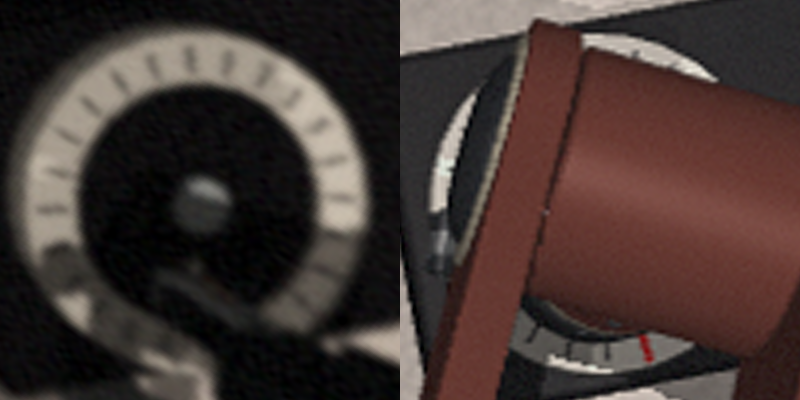

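The fingertip hides the peg in both views. By the model the dial is at about 169°. I'll push another 20°, stopping short, then back off and look from clear.

```bash
python3 -m jog '[0,0.0014,-0.0025,0,0,0,-4, 0,0.0014,-0.0025,0,0,0,-4, 0,0.0014,-0.0025,0,0,0,-4, 0,0.0014,-0.0025,0,0,0,-4, 0,0.0014,-0.0025,0,0,0,-4, 0,0,0,0,0,0,0, 0,0,0,0,0,0,0]'
python3 -c "
from h import *
rt()"
python3 -m jog '[0,0,0.01,0,0,0,0, 0,0,0.01,0,0,0,0, 0,0,0,-0.04,0,0,0, 0,0,0,-0.05,0,0,0, 0,0,0,-0.05,0,0,0, 0,0,0.05,0,0,0,0, 0,0,0.05,0,0,0,0, 0,0,0.05,0,0,0,0, 0,0,0.05,0,0,0,0, 0,0,0.05,0,0,0,0]'
python3 - <<'E'
from h import *
rt()
s=ctrl.get_image("scene");t=ctrl.get_image("top")
print(meas(t))
C=(.5246,-.0896)
cv2.imwrite("pics/r3.png",np.hstack([rect(s,C,n=400),rect(t,C,n=400)]))
E
```

```text
t: 10.58
tool_pos: [0.4842, -0.0787, 0.0762]
tool_rot: [0.419, -3.113, 0.0]
contact_force: [-0.7, 1.1, -0.1]
opening: 0.0
r in tool [ 0.0361  0.0212 -0.0762]
t 10.575 pos [ 0.4842 -0.0787  0.0762] phi -164.7 Rz [-0. -0. -1.] F [-0.7  1.1 -0.1] open 0.0
t: 11.82
tool_pos: [0.4115, 0.1835, 0.2165]
tool_rot: [-0.421, 3.112, 0.0]
contact_force: [1.1, -0.4, 0.5]
opening: -0.0001
r in tool [ 0.0361  0.2933 -0.2166]
t 11.825 pos [0.4115 0.1835 0.2165] phi -164.6 Rz [ 0.001  0.    -1.   ] F [ 1.1 -0.4  0.5] open -0.0001
{'C': array([ 0.52460793, -0.08946988]), 'r': np.float64(0.07505288448172129), 'red': (20, array([ 0.4607, -0.1096]), np.float64(0.067), np.float64(-162.5)), 'peg': (53, array([ 0.4879, -0.0986]), np.float64(0.0378), np.float64(-166.0))}
```

View pics/r3.png

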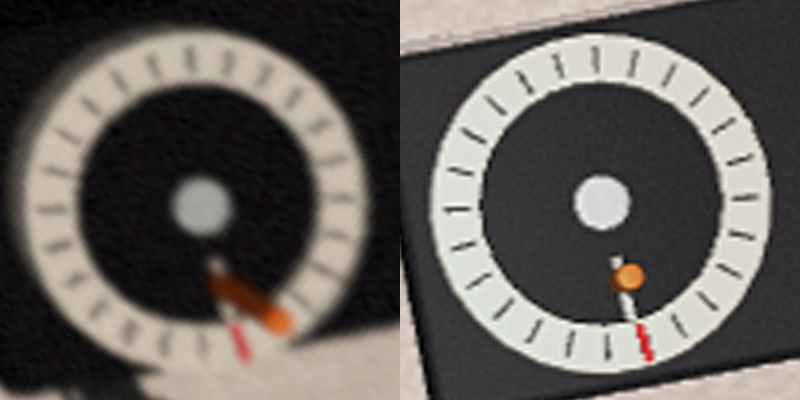

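In the top view (right half) the index runs (615,258)→(630,318), at about 194°. The red line runs (640,327)→(649,360), at about 197.3°. That leaves about 3° (3 mm), which is inside tolerance but thin. I'll check it numerically.

```bash
cat >> h.py <<'E'
def idx(t,C):
    n=1200;half=.09
    out=[]
    for z,nm in((.067,"idx"),(.065,"red")):
        I=rect(t,C,z=z,n=n,half=half).astype(int)
        v,u=np.mgrid[:n,:n];x=half-(v+.5)*2*half/n;y=half-(u+.5)*2*half/n
        r=np.hypot(x,y);a=np.degrees(np.arctan2(y,x))%360
        near=abs(a-197)<25
        if nm=="idx":
            q=near&(((r>.020)&(r<.027))|((r>.044)&(r<.052)));w=np.clip(I.min(2)-90,0,None)*q
        else:
            q=near&(r>.056)&(r<.075);w=np.clip(I[...,2]-I[...,1]-50,0,None)*q
        out.append((nm,round((a*w).sum()/w.sum(),2),int(w.sum())))
    return out
E
python3 - <<'E'
from h import *
t=ctrl.get_image("top")
I=rect(t,(.5246,-.0895),n=1200)
# hub centre as check of axis
g=(I.min(2)>110).astype(np.uint8)[450:750,450:750];n,l,s,c=cv2.connectedComponentsWithStats(g);k=1+np.argmax(s[1:,4]);h=c[k]+450;hub=(.5246+.09-h[1]*.18/1200,-.0895+.09-h[0]*.18/1200);print("hub",hub)
print(idx(t,(.5246,-.0895)),idx(t,hub))
pose((.5246+.0361*-.9645-.264*.030+0, -.0896-.264*.0361+.9645*.030,.2165))
E
```

```text
hub (np.float64(0.5235226582976962), np.float64(-0.09027252724513726))
[('idx', np.float64(194.91), 170296), ('red', np.float64(197.62), 248483)] [('idx', np.float64(194.41), 191972), ('red', np.float64(197.26), 261288)]
t 11.975 pos [0.4114 0.1835 0.2163] phi -164.3 Rz [ 0. -0. -1.] F [ 0.2 -0.7  0.6] open 0.0003
tool delta [ 8.000e-04 -2.633e-01 -1.000e-04]
```

The gap is 2.7°. I'll give one small extra nudge of about 1.7 mm at the peg: return, descend and approach to r_y≈19.5 mm.

```bash
python3 -m jog '[0,0,-0.05,0,0,0,0, 0,0,-0.05,0,0,0,0, 0,0,-0.05,0,0,0,0, 0,0,-0.05,0,0,0,0, 0,0,-0.05,0,0,0,0, 0,0.0005,-0.011,0,0,0,0, 0,0,0,0.05,0,0,0, 0,0,0,0.05,0,0,0, 0,0,0,0.04,0,0,0, 0,0,0,0,0,0,0]'
python3 -m jog '[0,0,-0.004,0,0,0,0, 0,0,-0.004,0,0,0,0, 0,0,-0.001,0,0,0,0, 0,0,-0.001,0,0,0,0, 0,0,0,0,0,0,0]'
python3 -c "
from h import *
rt()"
```

```text
t: 13.22
tool_pos: [0.478, -0.0691, 0.0727]
tool_rot: [0.42, -3.106, -0.006]
contact_force: [-0.6, -0.6, -0.2]
opening: -0.0001
t: 13.85
tool_pos: [0.4843, -0.0799, 0.0767]
tool_rot: [-0.421, 3.113, -0.001]
contact_force: [-0.1, 0.9, 0.0]
opening: 0.0001
r in tool [ 0.0363  0.02   -0.0767]
t 13.85 pos [ 0.4843 -0.0799  0.0767] phi -164.6 Rz [ 0.001 -0.    -1.   ] F [-0.1  0.9  0. ] open 0.0001
```

One more 0.7 mm, then retreat and check.

```bash
python3 -m jog '[0,0,-0.0007,0,0,0,0, 0,0,0,0,0,0,0, 0,0,0,0,0,0,0]'
python3 -m jog '[0,0,0.01,0,0,0,0, 0,0,0.01,0,0,0,0, 0,0,0,-0.04,0,0,0, 0,0,0,-0.05,0,0,0, 0,0,0,-0.05,0,0,0, 0,0,0.05,0,0,0,0, 0,0,0.05,0,0,0,0, 0,0,0.05,0,0,0,0, 0,0,0.05,0,0,0,0, 0,0,0.05,0,0,0,0]'
python3 -m jog '[0,0,0,0,0,0,0, 0,0,0,0,0,0,0]'
python3 - <<'E'
from h import *
pose();s=ctrl.get_image("scene");t=ctrl.get_image("top")
print(idx(t,(.5246,-.0895)),idx(t,(.5235,-.0903)))
for k,z in dict(funnel=.05,resin=.08,rinse=.06,rook=.022).items():
    b=ctrl.boxes_of(k,t)
    if b: print(k,round(b[0]["p"],2),np.round(ray(t,*b[0]["box"][:2],z),3))
cv2.imwrite("pics/r4.png",np.hstack([rect(t,(.5246,-.0896),n=400),cv2.resize(t["image"][130:340,250:480],(400,400))]))
E
```

```text
t: 14.22
tool_pos: [0.4842, -0.0804, 0.0763]
tool_rot: [0.421, -3.113, -0.0]
contact_force: [-0.4, 2.8, 1.4]
opening: -0.0002
t: 15.48
tool_pos: [0.4113, 0.1816, 0.2162]
tool_rot: [-0.422, 3.113, -0.0]
contact_force: [-0.5, 0.0, -0.6]
opening: -0.0002
t: 15.72
tool_pos: [0.4122, 0.1798, 0.2161]
tool_rot: [0.423, -3.113, 0.001]
contact_force: [-0.1, 0.1, 0.1]
opening: -0.0002
t 15.725 pos [0.4122 0.1798 0.2161] phi -164.5 Rz [-0.    -0.001 -1.   ] F [-0.1  0.1  0.1] open -0.0002
[('idx', np.float64(197.23), 161419), ('red', np.float64(197.62), 248938)] [('idx', np.float64(196.68), 186147), ('red', np.float64(197.25), 261845)]
funnel 0.83 [0.505 0.096 0.05 ]
resin 0.84 [ 0.674 -0.166  0.08 ]
rinse 0.95 [0.619 0.067 0.06 ]
rook 0.56 [ 0.39  -0.103  0.022]
```

View pics/r4.png

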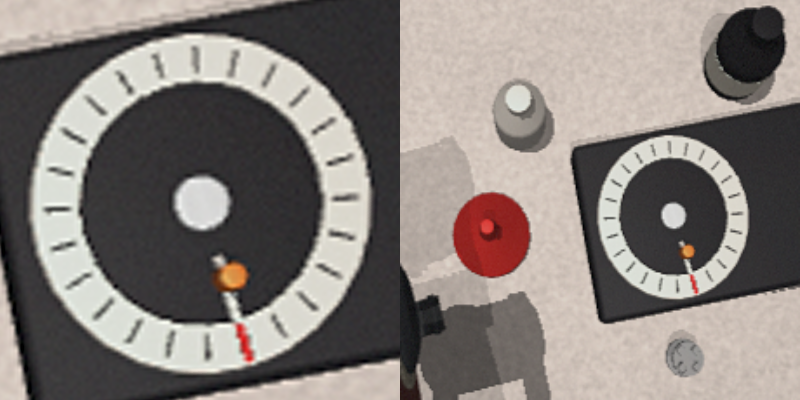

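The index at (238,315) runs straight into the red line at (246,345), with 0.4–0.6° left. The bystanders are unmoved and the hand is clear, so I'm handing in.

```bash
python3 -c "
from station import ctrl
print(ctrl.finish_job())"
```

```text
the job is handed in; nothing more can be done
None
```

I set the timer by turning the dial about 122° counterclockwise, pushing the orange peg with the shut fingertips. A second small nudge closed the last 2.7°.

- **Alignment:** in the last top picture the white index is 0.4–0.6° (about 0.5 mm) from the red line; the limit is 4.5 mm.
- **Force:** the readings I took while pushing were about 1–3 N.
- **Dial seat:** I never gripped or lifted the peg. I had no direct reading of the dial's lift, but it looks seated in the picture.
- **Bystanders:** the funnel, both bottles and the rook were found within about 6 mm of their first positions, which is about the detector's scatter.
- **Hand:** it finished about 0.28 m from the dial and 0.22 m up, touching nothing. The job was handed in at about 16 s.

One disagreement remained: the dial-centre estimates from the ring and the hub differed by about 1.3 mm. That changes the alignment error by only about 0.2°. No checks failed.

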